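# Bring the sample's jar to the pointer and hold the carousel

### The arm

A 6-joint arm with a two-finger parallel gripper is mounted at the origin on the work surface. World frame = base frame: x ahead of the robot, y to its left, z up, the work surface at z = 0. Lengths are in m, angles in rad, forces in N, time in s.
With the tool pointing down it reaches from about 0.3 to 0.875 m from the base axis. Payload 6.4 kg.
Tool frame: the origin (TCP) lies at the very end of the fingers, on their centre line; the grasp point (between the pads) lies 19 mm behind it; z points along the fingers, y is the line along which they close (so a half turn about z gives the same grasp; the last joint's range is limited). The gripper opens to 85 mm and grips with 20 to 120 N. Pads are 22 mm wide; open, the fingers measure 114 mm over their backs; the gripper's body (76 mm by 85 mm) begins 54 mm behind the grasp point. The pads swing forward as they close: fully open they stand 13 mm farther back than shut.
Start: joints at [1.084, 0.181, 1.607, -0, 1.354, -0.206], TCP at [0.159, 0.552, 0.231] pointing down, gripper open.
Joint ranges: [-2.99, 2.99], [-0.89, 2.07], [0.3, 2.58], [-1.14, 4.28], [0, 2.63], [-3.12, 3.12]. Speed limits (rad/s): [2.57, 2.57, 3.01, 3.14, 3.14, 3.14].

### API

Orientations are given as a unit quaternion [w, x, y, z].
In Python, from bench import ctrl gives the robot as it stands.
- The arm moves only by the tool jog_arm, never from a script. Its argument "series" is a list that holds one entry, the list of rows, each a list of 7 numbers: the shift along the tool's x, y, z in mm, then the turn, a rotation vector about the tool's x, y, z in rad, then the finger opening in mm, from 0 to 85.4. In form: [[[tx, ty, tz, rx, ry, rz, gripper], ...]]. A call has exactly 10 rows; each row shifts and turns the commanded pose from where the row before left it, along the tool's axes as they then stand; what a row does not reach is not made up. A row lasts 1/10 s, in which the tool goes at most 50 mm and 8.59 degrees, less where a joint would pass 70% of its speed; a pose out of reach is approached as far as the arm can. A call with a gripper value outside its range is refused whole. The fingers move at their own pace and stop on an object; the grip force is fixed at half the most. Time passes only in rows, so rows that do not move let the fingers close, or fill a call up. It gives the time, the measured TCP pose, the force, the opening and the grip force at its end, in the units of the state.
- ctrl.get_obs(): the state, without advancing time (a new reading comes with each control period).
- ctrl.camera(name): name is "scene" or "top"; returns a dict with "frame" (400x640x3 uint8, blue, green, red), "z_map" (400x640 float32, m along the optical axis (not along the pixel's ray), 0 where there is no reading), "fx", "fy", "cx", "cy" (pixels), "xyz" and "rotation" of the camera in the world. Camera axes: x right, y down, z forward; pixel columns grow to the right and rows downward; lengths in m; the calibration is good to about 2 mm. A picture is of the moment at which its call begins.
- ctrl.hand_in(): hands the job in; it is judged then, once.
The state is a dict: "time_s": time; "q": joint angles; "dq": joint speeds; "joint_efforts": joint torques, N m; "eef_pos": TCP position; "eef_rot": TCP orientation; "wrist_force": force on the tool from outside, world axes, zero at the start; "torque": the same for the moment, N m; "opening": opening from 0.0 (shut) to 1.0 (fully open); "grasp_force": force on a finger pad.
Only numpy, scipy, OpenCV 4.12 (cv2) and the standard library are available. Lean on these libraries where they do the work, as an engineer would, in place of code of your own. Each camera call takes 0.05 s, during which the arm holds its last target. There are 200 camera calls.

### The job

One steel part lies on the round mat as the customer's sample: find the jar on the counter carousel with the same shape of part on its lid, and turn the carousel until that jar stands squarely at the front, in line with the pointer of the base. Finish holding the carousel still there with the gripper, with a firm hold and without letting go, and leave the loose parts and the carton where they lie.

Things in the scene. Friction and masses are not known exactly. Their poses are not given: they have to be found in the camera images.
- stand: fixed black round base of the jar carousel (200 mm across, 20 mm high) on the counter; origin on the carousel's vertical axis, at the counter top. Its own +x runs along the aluminium pointer tongue, which reaches out under the turntable to 175 mm from the axis (12 mm high) and marks the front; the pointer looks roughly away from the robot
- carousel: grey round turntable, 250 mm across, top 34 mm above the counter, carrying four fixed jars 90 degrees apart, their centres 85 mm from the axis; turns freely either way, over a full turn, with about 0.06 N m bearing friction, and stays where left. Origin on the axis, 20 mm above the counter, z up. Low hub in the middle, 44 mm across, top at 44 mm
- front (a point): point of the fixed stand straight above the pointer, 85 mm from the axis and 118 mm above the counter: where the centre of a jar's lid is when that jar stands squarely at the pointer
- jar_washer (a point): centre of the top face of the black lid (118 mm above the counter) of the jar whose lid carries, fixed flat on it, a steel round washer, 40 mm across, with one 16 mm hole, 5 mm thick. Like the others, a pale frosted jar 54 mm across with a lid 58 mm across from 100 to 118 mm above the counter, fixed to the turntable; the lid does not turn or come off
- jar_strip (a point): centre of the top face of the black lid (118 mm above the counter) of the jar whose lid carries, fixed flat on it, a steel straight mending strip, 52 x 14 mm, four small holes in a row, 5 mm thick. Like the others, a pale frosted jar 54 mm across with a lid 58 mm across from 100 to 118 mm above the counter, fixed to the turntable; the lid does not turn or come off
- jar_square (a point): centre of the top face of the black lid (118 mm above the counter) of the jar whose lid carries, fixed flat on it, a steel square plate washer, 36 x 36 mm, with one 12 mm hole, 5 mm thick. Like the others, a pale frosted jar 54 mm across with a lid 58 mm across from 100 to 118 mm above the counter, fixed to the turntable; the lid does not turn or come off
- jar_corner (a point): centre of the top face of the black lid (118 mm above the counter) of the jar whose lid carries, fixed flat on it, a steel L-shaped flat corner plate, both legs 40 mm long and 14 mm wide, 5 mm thick. Like the others, a pale frosted jar 54 mm across with a lid 58 mm across from 100 to 118 mm above the counter, fixed to the turntable; the lid does not turn or come off
- round_mat: fixed black round rubber mat, 100 mm across, 4 mm thick; one loose steel part lies on it: the customer's sample. Origin under its centre
- long_mat: fixed black rectangular rubber mat, 250 x 80 mm, 4 mm thick, with the three other loose parts, not the sample. Origin under its centre
- part_washer: loose flat steel round washer, 40 mm across, with one 16 mm hole, 5 mm thick, 50 g, lying on one of the two mats (the same kind of part as is fixed on the lid of its jar). Origin under the centre of its outline; stays where it is
- part_strip: loose flat steel straight mending strip, 52 x 14 mm, four small holes in a row, 5 mm thick, 50 g, lying on one of the two mats (the same kind of part as is fixed on the lid of its jar). Origin under the centre of its outline; stays where it is
- part_square: loose flat steel square plate washer, 36 x 36 mm, with one 12 mm hole, 5 mm thick, 50 g, lying on one of the two mats (the same kind of part as is fixed on the lid of its jar). Origin under the centre of its outline; stays where it is
- part_corner: loose flat steel L-shaped flat corner plate, both legs 40 mm long and 14 mm wide, 5 mm thick, 50 g, lying on one of the two mats (the same kind of part as is fixed on the lid of its jar). Origin under the centre of its outline (of the 40 mm square that encloses the L); stays where it is
- carton: closed cardboard carton of screws, 90 x 60 x 55 mm, origin under its centre; stays where it is
Things that resemble listed ones, but are neither listed nor needed, are in the scene too. Leave any brown or purple look-alike of the part_washer alone.

How it is judged:
By the outcome, as a careful person would: the job done as asked, in the order asked, and still so for the second after the job is handed in, while the arm keeps its last pose, push and grip.
It also fails if it takes over 42 s, if anything falls off the work surface, if the arm or the gripper's body presses on something with over 40 N, if the wrist force passes 120 N, or if a joint passes its speed limit or range.

## Working session

There is one attempt and no reset: what is moved stays moved. The work goes in short steps, Python scripts to look and compute and a tool call to move; the robot and the scene stay as the last step left them, time stands still between calls to the robot, and variables do not carry over. Pictures are saved under pics/ and viewed, at most 10 in all, crops included, and the job is handed in when it is done.

Besides the shell and the picture viewer there is one more tool, called after "Call:" by a JSON object that holds its "name" and its "arguments", one argument or row to a line. jog_arm: Moves the arm, as the interface text tells. Its arguments: {"type":"object","properties":{"series":{"type":"array"}},"required":["series"]}

```bash
mkdir -p pics; cat > h.py <<'E'
import numpy as np, cv2
from bench import ctrl
def cloud(c):
    z=c["z_map"]; v,u=np.mgrid[:z.shape[0],:z.shape[1]]
    P=np.stack([(u-c["cx"])/c["fx"]*z,(v-c["cy"])/c["fy"]*z,z],-1)
    R=np.array(c["rotation"]); 
    if R.size==4:
        from scipy.spatial.transform import Rotation as Ro
        R=Ro.from_quat(np.roll(R,-1)).as_matrix()
    W=P@R.reshape(3,3).T+np.array(c["xyz"]); W[z==0]=np.nan
    return W
E
python3 - <<'E'
from h import *
for n in("scene","top"):
    c=ctrl.camera(n); cv2.imwrite(f"pics/{n}0.png",c["frame"]); np.save(f"{n}_w.npy",cloud(c)); print(n,c["xyz"],c["rotation"],c["fx"],c["cx"],c["cy"])
print(ctrl.get_obs())
E
```

```text
scene [ 0.94286934 -0.72899977  0.89452873] [-0.3700876   0.88091588  0.26849747 -0.12219449] 443.02990673790697 314.9641619912458 201.14643101986798
top [ 0.32785027 -0.04758951  1.61119151] [-0.03442638  0.70755494 -0.7053657   0.02529944] 488.25831139698533 309.48029163563325 199.61847519936993
{'time_s': 0.1, 'q': array([ 1.08371637e+00,  1.81517201e-01,  1.60790163e+00,  3.07080366e-06,
        1.35379571e+00, -2.06280687e-01]), 'dq': array([-0.00061644, -0.00237167, -0.00163045, -0.00131445,  0.00079082,
        0.00045099]), 'joint_efforts': array([-1.52313287e-04, -4.45876586e+01, -3.52237165e+01, -2.02992301e-04,
        4.24596088e-03, -4.30020248e-05]), 'eef_pos': array([0.1590807 , 0.55204043, 0.23044895]), 'eef_rot': array([-2.76950454e-04,  1.39939109e-01,  9.90159779e-01, -7.62188171e-04]), 'wrist_force': array([-0.50158139, -0.10899961,  0.41583886]), 'torque': array([0.01062373, 0.02125742, 0.02800034]), 'grasp_force': 0.0, 'opening': 0.9996649767760107}
```

View pics/top0.png

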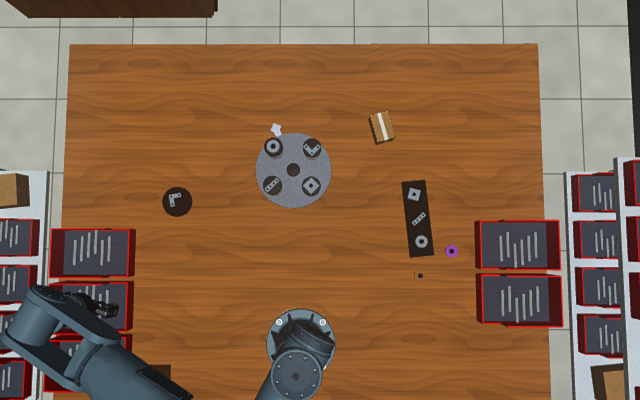

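View pics/scene0.png

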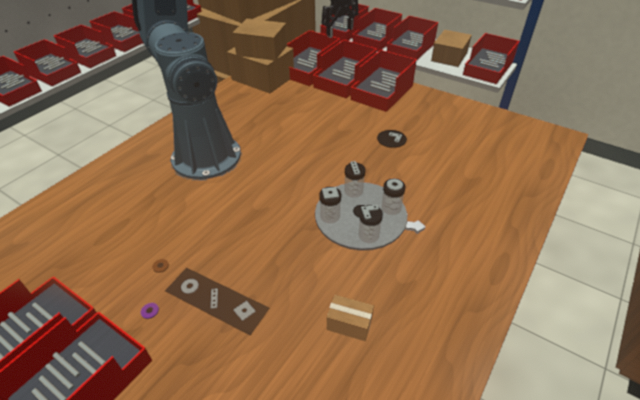

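The sample on the round mat (177,201) is the L-shaped corner plate. In the top view, the L jar is at (312,148), the carousel centre at (293,170) and the pointer tip at about (277,130). Next I measure these.

```bash
cat > m.py <<'E'
from h import *
def lids(W,ctr):
    m=(np.abs(W[...,2]-0.119)<0.012)&(np.hypot(W[...,0]-ctr[0],W[...,1]-ctr[1])<0.13)
    n,l,s,c=cv2.connectedComponentsWithStats(m.astype(np.uint8))
    out=[]
    for i in range(1,n):
        if s[i,4]<60: continue
        p=W[l==i][:,:3]; h,_=np.histogram(p[:,2],1)
        (x,y),r=cv2.minEnclosingCircle((p[:,:2]*1000).astype(np.float32))
        out.append((x/1000,y/1000,r,np.median(p[:,2]),s[i,4],np.round(c[i])))
    return out
E
python3 - <<'E'
from m import *
W0=np.load("top_w.npy"); ctr=W0[170,300]; print("ctr",ctr, W0[130,277],W0[201,177])
L={}
for n in("scene","top"):
    W=np.load(n+"_w.npy"); print(n); L[n]=lids(W,ctr)
    for o in L[n]: print(np.round(o[:4],4),o[4],o[5])
    p=np.array([o[:2] for o in L[n]]); print("mean",p.mean(0))
    # turntable disc fit
    m=(np.abs(W[...,2]-0.034)<0.008)&(np.hypot(W[...,0]-ctr[0],W[...,1]-ctr[1])<0.16)
    h=cv2.convexHull((W[m][:,:2]*1000).astype(np.float32)); print("disc",cv2.fitEllipse(h),np.nanmedian(W[m][:,2]))
    # pointer: bright metal outside disc, low
    f=cv2.imread(f"pics/{n}0.png").astype(int); c=p.mean(0)
    r=np.hypot(W[...,0]-c[0],W[...,1]-c[1]); g=(f.min(2)>120)&(r>.132)&(r<.185)&(np.abs(W[...,2])<.03)
    q=W[g]; d=q[:,:2].mean(0)-c; print("pointer",g.sum(),np.degrees(np.arctan2(d[1],d[0])),q.mean(0),r[g].max())
    for o in p-c: print(np.degrees(np.arctan2(o[1],o[0])),np.hypot(*o))
f=cv2.imread("pics/top0.png")[120:220,240:340]; cv2.imwrite("pics/crop1.png",cv2.resize(f,None,fx=6,fy=6,interpolation=cv2.INTER_CUBIC))
E
```

```text
ctr [0.55798823 0.00423742 0.03554386] [0.69727881 0.08291247 0.00501522] [ 4.58548853e-01  4.13689488e-01 -4.52792373e-06]
scene
[ 0.4998  0.085  30.4642  0.1193] 302 [354. 171.]
[ 0.6188  0.0828 30.4356  0.1206] 328 [394. 187.]
[ 0.498  -0.0344 30.3124  0.1206] 347 [329. 196.]
[ 0.6188 -0.0378 29.7947  0.1201] 391 [370. 215.]
mean [0.55887346 0.02388433]
disc ((558.92041015625, 24.30259132385254), (247.88011169433594, 250.58514404296875), 36.26777267456055) 0.035438420909201906
pointer 124 24.650379529603352 [0.69801482 0.08773627 0.01169522] 0.17593451357475107
134.01216251514367 0.08495441627290297
44.468386687092064 0.0840378839801271
-136.2111042305517 0.08429577735383845
-45.81457657259187 0.08595244130048452
top
[ 0.6209  0.0859 29.0376  0.1191] 272 [273. 146.]
[ 0.6188 -0.0326 29.5126  0.1183] 267 [312. 147.]
[ 0.5     0.0879 28.602   0.1187] 276 [272. 185.]
[ 0.4985 -0.0315 28.7953  0.1192] 268 [311. 185.]
mean [0.55957646 0.02743976]
disc ((559.7368774414062, 27.30864715576172), (247.5524444580078, 247.97750854492188), 127.06785583496094) 0.03298523190460956
pointer 90 22.95666945978164 [0.69900139 0.08649773 0.01143072] 0.17429275347427647
43.630795087251215 0.08477635782527314
-45.39494578315353 0.08439316977013925
134.57027467587312 0.08490632289174639
-136.02204031015813 0.08482072203831612
```

View pics/crop1.png

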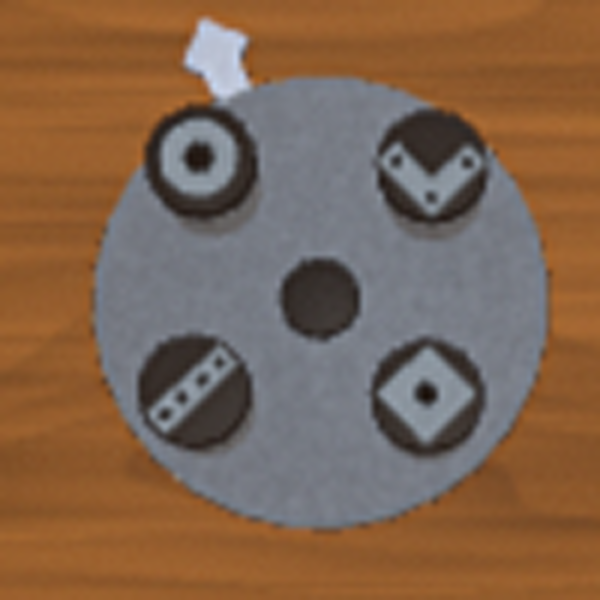

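The crop confirms it: washer at (200,157), L at (432,165), strip at (195,393) and square at (428,393), with the pointer tongue at (217,60). The L jar is at about -45.8° and the pointer at about 24°, so the turn is about 69°. I'll move above the L jar.

Call:
{"name": "jog_arm", "arguments": {
  "series": [
    [[-30, -22, 0, 0, 0, 0, 85], [-30, -22, 0, 0, 0, 0, 85], [-30, -22, 0, 0, 0, 0, 85], [-30, -22, 0, 0, 0, 0, 85], [-30, -22, 0, 0, 0, 0, 85], [-30, -22, 0, 0, 0, 0, 85], [-30, -22, 0, 0, 0, 0, 85], [-30, -22, 0, 0, 0, 0, 85], [-30, -22, 0, 0, 0, 0, 85], [-30, -22, 0, 0, 0, 0, 85]]
  ]
}}

```text
time_s: 1.1
eef_pos: [0.3871, 0.2566, 0.2311]
eef_rot: [-0.0, 0.14, 0.99, -0.0]
wrist_force: [1.0, 0.8, -0.5]
opening: 0.996
grasp_force: 0.0
```

Call:
{"name": "jog_arm", "arguments": {
  "series": [
    [[-30, -22, 0, 0, 0, 0, 85], [-30, -22, 0, 0, 0, 0, 85], [-30, -22, 0, 0, 0, 0, 85], [-30, -22, 0, 0, 0, 0, 85], [-30, -22, 0, 0, 0, 0, 85], [-30, -22, 0, 0, 0, 0, 85], [-30, -22, 0, 0, 0, 0, 85], [-30, -22, 0, 0, 0, 0, 85], [-30, -22, 0, 0, 0, 0, 85], [-30, -22, 0, 0, 0, 0, 85]]
  ]
}}

```text
time_s: 2.1
eef_pos: [0.6144, -0.0378, 0.2307]
eef_rot: [-0.001, 0.14, 0.99, 0.0]
wrist_force: [-0.2, 0.6, 0.9]
opening: 0.995
grasp_force: 0.0
```

Call:
{"name": "jog_arm", "arguments": {
  "series": [
    [[0, 0, 0, 0, 0, 0.052, 85], [0, 0, 0, 0, 0, 0.052, 85], [0, 0, 0, 0, 0, 0.052, 85], [0, 0, 0, 0, 0, 0.052, 85], [0, 0, 0, 0, 0, 0.052, 85], [0, 0, 0, 0, 0, 0.052, 85], [0, 0, 0, 0, 0, 0.052, 85], [0, 0, 0, 0, 0, 0.052, 85], [0, 0, 0, 0, 0, 0.052, 85], [0, 0, 0, 0, 0, 0.052, 85]]
  ]
}}

```text
time_s: 3.1
eef_pos: [0.6136, -0.0364, 0.2307]
eef_rot: [-0.001, 0.391, 0.92, -0.0]
wrist_force: [-0.3, 0.3, -0.1]
opening: 0.992
grasp_force: 0.0
```

```bash
cat > st.py <<'E'
from h import *
from scipy.spatial.transform import Rotation as Ro
o=ctrl.get_obs(); R=Ro.from_quat(np.roll(o["eef_rot"],-1)).as_matrix(); p=o["eef_pos"]
print(o["time_s"],p,"yaw_y",np.degrees(np.arctan2(R[1,1],R[0,1])),"z",R[:,2],"q",o["q"].round(2),o["wrist_force"].round(1),o["torque"].round(2),o["opening"],o["grasp_force"])
def tool(t): return R.T@(np.array(t)-p)*1000
E
python3 - <<'E'
from st import *
print(tool([.6188,-.0352,.091]))
c=ctrl.camera("scene"); cv2.imwrite("pics/s1.png",c["frame"][120:280,240:480].repeat(3,0).repeat(3,1))
E
```

```text
3.1 [ 0.6135534  -0.03643907  0.23066103] yaw_y 43.99353016114885 z [-1.11443730e-03  3.33403179e-04 -9.99999323e-01] q [-0.25  0.27  1.5   0.    1.37 -1.02] [-0.3  0.3 -0.1] [-0.03 -0.04 -0.02] 0.9920680710460741 0.0
[ -2.89435515   4.7147602  139.65550448]
```

View pics/s1.png

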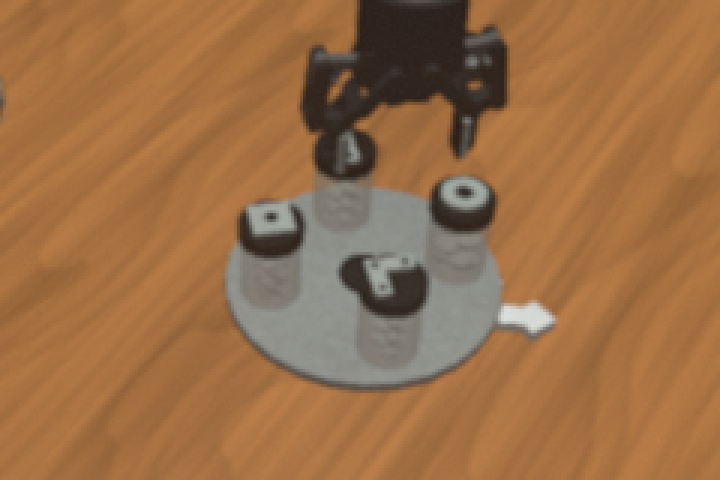

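The picture shows the open fingers above the L lid (390,285), straddling it tangentially. I'll descend and close.

Call:
{"name": "jog_arm", "arguments": {
  "series": [
    [[-1, 1, 15, 0, 0, 0, 85], [-1, 1, 15, 0, 0, 0, 85], [-1, 1, 15, 0, 0, 0, 85], [0, 1, 15, 0, 0, 0, 85], [0, 1, 15, 0, 0, 0, 85], [0, 0, 15, 0, 0, 0, 85], [0, 0, 15, 0, 0, 0, 85], [0, 0, 15, 0, 0, 0, 85], [0, 0, 12, 0, 0, 0, 85], [0, 0, 8, 0, 0, 0, 85]]
  ]
}}

```text
time_s: 4.15
eef_pos: [0.6191, -0.0351, 0.0898]
eef_rot: [-0.001, 0.39, 0.921, -0.0]
wrist_force: [-1.1, 0.2, 0.2]
opening: 0.998
grasp_force: 0.0
```

Call:
{"name": "jog_arm", "arguments": {
  "series": [
    [[0, 0, 0, 0, 0, 0, 70], [0, 0, 0, 0, 0, 0, 60], [0, 0, 0, 0, 0, 0, 50], [0, 0, 0, 0, 0, 0, 40], [0, 0, 0, 0, 0, 0, 40], [0, 0, 0, 0, 0, 0, 40], [0, 0, 0, 0, 0, 0, 40], [0, 0, 0, 0, 0, 0, 40], [0, 0, 0, 0, 0, 0, 40], [0, 0, 0, 0, 0, 0, 40]]
  ]
}}

```text
time_s: 5.15
eef_pos: [0.62, -0.0354, 0.0923]
eef_rot: [0.001, 0.39, 0.921, -0.0]
wrist_force: [-3.4, -0.1, 6.2]
opening: 0.658
grasp_force: 64.8
```

```bash
python3 - <<'E'
from st import *
from m import *
print(tool([.559,.0256,.091]))
for n in("scene","top"):
    c=ctrl.camera(n); cv2.imwrite(f"pics/{n}2.png",c["frame"]); 
    for q in lids(cloud(c),[.559,.0256]): print(n,np.round(q[:4],4),q[4])
cv2.imwrite("pics/s2.png",cv2.imread("pics/scene2.png")[120:280,240:480].repeat(3,0).repeat(3,1))
E
```

```text
5.15 [ 0.61998236 -0.03539767  0.09232221] yaw_y 44.135924364113876 z [ 1.03448504e-03 -5.53105546e-04 -9.99999312e-01] q [-0.25  0.43  1.59 -0.    1.12 -1.02] [-3.4 -0.1  6.2] [-0.11  0.51  0.2 ] 0.6575421508155131 64.78135943412781
[86.24468136 -1.29037904  1.22538104]
scene [ 0.4991  0.0817 30.5353  0.1198] 216
scene [ 0.6283  0.0935 26.0859  0.1219] 70
scene [ 0.4976 -0.0345 30.2286  0.121 ] 337
scene [ 6.18900e-01 -3.68000e-02  4.23947e+01  1.19700e-01] 458
top [ 0.6213  0.087  28.8202  0.12  ] 178
```

View pics/s2.png

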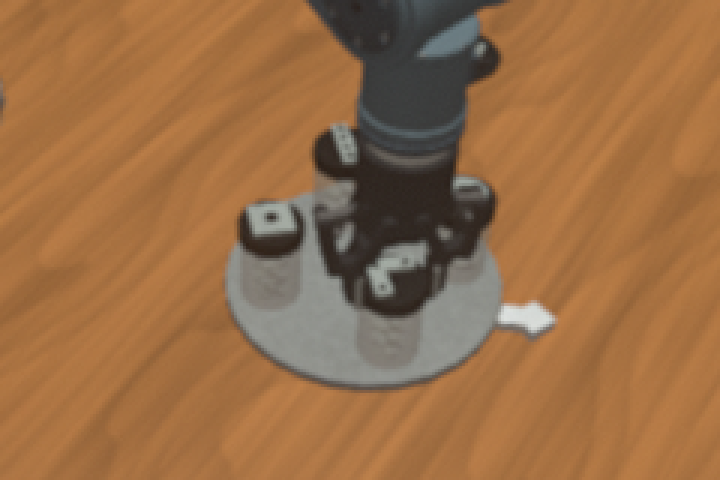

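Firm grip: 65 N at 56 mm opening. I'll turn along an arc of 85.5 mm radius, 0.07 rad per row.

Call:
{"name": "jog_arm", "arguments": {
  "series": [
    [[0.1, 3, 0, 0, 0, -0.035, 40], [0.2, 6, 0, 0, 0, -0.07, 40], [0.2, 6, 0, 0, 0, -0.07, 40], [0.2, 6, 0, 0, 0, -0.07, 40], [0.2, 6, 0, 0, 0, -0.07, 40], [0.2, 6, 0, 0, 0, -0.07, 40], [0.2, 6, 0, 0, 0, -0.07, 40], [0.2, 6, 0, 0, 0, -0.07, 40], [0.1, 3, 0, 0, 0, -0.035, 40], [0, 0, 0, 0, 0, 0, 40]]
  ]
}}

```text
time_s: 6.25
eef_pos: [0.6437, 0.0059, 0.0923]
eef_rot: [0.001, 0.119, 0.993, -0.0]
wrist_force: [-3.2, -0.9, 6.3]
opening: 0.658
grasp_force: 65.0
```

```bash
python3 - <<'E'
from st import *
print(tool([.559,.0256,.091]))
E
```

```text
6.25 [0.64367305 0.00594769 0.09231282] yaw_y 76.3058192579716 z [ 1.18464573e-03 -7.14849965e-04 -9.99999043e-01] q [-0.17  0.47  1.53 -0.    1.14 -1.51] [-3.2 -0.9  6.3] [-0.11  0.45  0.21] 0.6581874290937821 65.03676295280457
[86.9202003  -0.95125024  1.19845806]
```

Call:
{"name": "jog_arm", "arguments": {
  "series": [
    [[0.1, 3, 0, 0, 0, -0.035, 40], [0.2, 6, 0, 0, 0, -0.07, 40], [0.2, 6, 0, 0, 0, -0.07, 40], [0.2, 6, 0, 0, 0, -0.07, 40], [0.2, 6, 0, 0, 0, -0.07, 40], [0.2, 6, 0, 0, 0, -0.07, 40], [0.2, 6, 0, 0, 0, -0.07, 40], [0.2, 6, 0, 0, 0, -0.07, 40], [0.2, 6, 0, 0, 0, -0.07, 40], [0.1, 3, 0, 0, 0, -0.035, 40]]
  ]
}}

```text
time_s: 7.25
eef_pos: [0.6397, 0.059, 0.0923]
eef_rot: [0.001, -0.195, 0.981, -0.0]
wrist_force: [-2.0, -1.5, 4.7]
opening: 0.658
grasp_force: 65.0
```

```bash
python3 - <<'E'
from st import *
from m import *
print(tool([.559,.0256,.091]))
for n in("scene","top"):
    c=ctrl.camera(n); cv2.imwrite(f"pics/{n}3.png",c["frame"]); np.save(f"{n}_w3.npy",cloud(c))
    for q in lids(cloud(c),[.559,.0256]): print(n,np.round(q[:4],4),q[4],q[5])
a=cv2.imread("pics/scene3.png")[120:270,280:480]; b=cv2.imread("pics/top3.png")[110:220,240:350]
cv2.imwrite("pics/s3.png",np.hstack([cv2.resize(a,(480,400),interpolation=cv2.INTER_CUBIC)[:,:],cv2.resize(b,(320,400),interpolation=cv2.INTER_CUBIC)[:, :]]))
E
```

```text
7.25 [0.63967377 0.05904558 0.0923212 ] yaw_y 112.4403073502791 z [ 1.45217233e-03 -3.53629674e-04 -9.99998883e-01] q [-0.09  0.47  1.53 -0.    1.14 -2.05] [-2.  -1.5  4.7] [-0.03  0.41 -0.01] 0.6581617663483509 65.0288736820221
[87.33337161 -0.11698726  1.2158704 ]
scene [ 0.5282  0.1027 30.6042  0.1205] 291 [366. 171.]
scene [ 4.81700e-01 -7.70000e-03  3.04001e+01  1.19600e-01] 324 [329. 187.]
scene [ 0.6396  0.0477 34.3502  0.1193] 203 [394. 199.]
scene [ 0.5917 -0.054  30.0637  0.1205] 385 [357. 215.]
top [ 0.5926 -0.0508 29.235   0.1189] 272 [317. 155.]
top [ 4.81400e-01 -4.90000e-03  2.90561e+01  1.17700e-01] 277 [302. 191.]
```

View pics/s3.png

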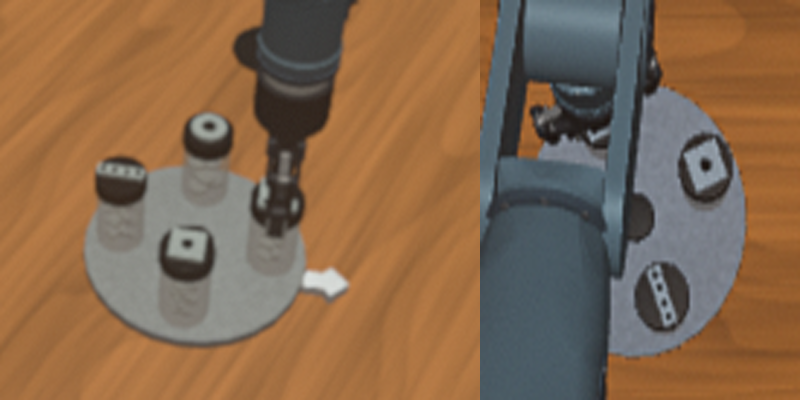

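The scene half shows the L jar gripped at about (275,205), just short of the pointer at (325,283). I'll refine the pointer bearing by casting rays onto known planes, and the lid bearing from the washer–square line.

```bash
cat > fine.py <<'E'
from h import *
from scipy.spatial.transform import Rotation as Ro
from scipy.optimize import least_squares
def rays(c,z):
    v,u=np.mgrid[:400,:640]; d=np.stack([(u-c["cx"])/c["fx"],(v-c["cy"])/c["fy"],np.ones(u.shape)],-1)
    R=np.array(c["rotation"]); R=Ro.from_quat(np.roll(R,-1)).as_matrix() if R.size==4 else R
    d=d@R.T; return np.array(c["xyz"])+d*((z-c["xyz"][2])/d[...,2])[...,None]
def ang(v): return np.degrees(np.arctan2(v[1],v[0]))
if __name__=="__main__":
  A=np.array([[.61998,-.0354],[.64367,.00595],[.63967,.05905]])
  M=2*(A[1:]-A[0]); print("tcp circle ctr",np.linalg.solve(M,(A[1:]**2).sum(1)-(A[0]**2).sum()))
  for n in("scene","top"):
    c=ctrl.camera(n); f0=cv2.imread(f"pics/{n}0.png"); f=f0.astype(float)
    # disc: grey (low saturation) vs wood, fit rim circle on plane .034
    X=rays(c,.034)[...,:2]; s=f.max(2)-f.min(2); c0=np.array([.559,.026])
    pts=[]
    for th in np.radians(np.arange(0,360,3)):
        if abs((np.degrees(th)-24+180)%360-180)<14: continue
        # sample radially in world -> pixel, via nearest lookup on s
        rr=np.arange(.105,.145,.0005); q=c0+rr[:,None]*[np.cos(th),np.sin(th)]
        R=np.array(c["rotation"]); R=Ro.from_quat(np.roll(R,-1)).as_matrix() if R.size==4 else R
        p=(np.c_[q,np.full(len(q),.034)]-c["xyz"])@R
        uv=(p[:,:2]/p[:,2:]*[c["fx"],c["fy"]]+[c["cx"],c["cy"]]).astype(np.float32)
        g=cv2.remap(s.astype(np.float32),uv[:,:1],uv[:,1:],cv2.INTER_LINEAR).ravel()
        k=np.argmax(np.convolve(g,np.r_[np.ones(6),-np.ones(6)],'valid'))+6
        pts.append(q[k])
    pts=np.array(pts); r=least_squares(lambda v:np.hypot(*(pts-v[:2]).T)-v[2],[*c0,.125],loss="soft_l1",f_scale=.001).x
    ctr=r[:2]; print(n,"disc",r)
    for z in(.012,.006):
      Y=rays(c,z)[...,:2]-ctr; rho=np.hypot(Y[...,0],Y[...,1]); a=np.degrees(np.arctan2(Y[...,1],Y[...,0]))
      w=np.clip((f.min(2)-90)/100,0,1)*(rho>.132)*(rho<.19)*(abs(a-24)<12)
      print("z",z,"pointer",ang((Y*w[...,None]).sum((0,1))), "area",w.sum())
      for lo,hi in((.132,.15),(.15,.165),(.16,.19)):
        ww=w*(rho>lo)*(rho<hi); print("   ",lo,ang((Y*ww[...,None]).sum((0,1))),round(ww.sum(),1), f[ww>.5].mean())
E
python3 fine.py
python3 - <<'E'
import cv2,numpy as np
a=cv2.imread("pics/scene0.png")[205:245,395:435]; b=cv2.imread("pics/top0.png")[115:155,260:300]
cv2.imwrite("pics/ptr.png",np.hstack([cv2.resize(x,(400,400),interpolation=cv2.INTER_NEAREST) for x in(a,b)]))
E
```

```text
tcp circle ctr [0.56011836 0.02635675]
scene disc [0.55982674 0.02523483 0.12727726]
z 0.012 pointer 24.157496272756905 area 110.55000000000001
    0.132 24.173883813151516 47.3 197.8581560283688
    0.15 24.15989456029323 50.5 199.3
    0.16 24.111581922739955 26.4 188.39743589743588
z 0.006 pointer 26.316014437340257 area 110.55000000000001
    0.132 26.345527066393284 44.4 199.00757575757575
    0.15 26.357951646792674 49.3 197.6734693877551
    0.16 26.247877472011172 33.3 191.86868686868686
top disc [0.55890008 0.02727793 0.12497831]
z 0.012 pointer 22.85370018417331 area 83.86000000000001
    0.132 22.98631547884248 33.9 198.84313725490196
    0.15 22.733325281262186 40.3 195.11904761904762
    0.16 22.676331586940243 21.8 190.7246376811594
z 0.006 pointer 22.81426867799559 area 85.85000000000001
    0.132 22.877420585129865 33.0 199.31313131313132
    0.15 22.703572393224427 40.4 195.1904761904762
    0.16 22.81153946449819 25.6 191.71604938271605
```

View pics/ptr.png

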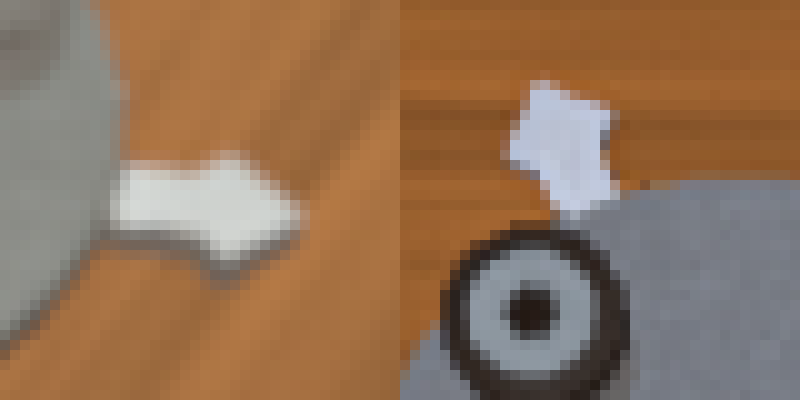

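The zoomed views show the aluminium tongue: left, the scene view with its tip at (300,215); right, the top view with its tip at (540,85). The two bearings differ by 1.3°, so I'll fit a rendered disc-and-pointer model in both views.

```bash
cat > fit.py <<'E'
from fine import *
from scipy.optimize import minimize
S=8
def run(n):
    c=ctrl.camera(n); f=cv2.imread(f"pics/{n}0.png").astype(float)
    R=np.array(c["rotation"]); R=Ro.from_quat(np.roll(R,-1)).as_matrix() if R.size==4 else R
    def proj(P):
        p=(np.asarray(P)-c["xyz"])@R; return p[:,:2]/p[:,2:]*[c["fx"],c["fy"]]+[c["cx"],c["cy"]]
    ctr0=np.array([.5593,.0258]); box=proj([[.5593+.2*np.cos(t),.0258+.2*np.sin(t),.02] for t in np.linspace(0,6.3,60)])
    o=np.floor(box.min(0)).astype(int); sz=np.ceil(box.max(0)).astype(int)-o
    img=f[o[1]:o[1]+sz[1],o[0]:o[0]+sz[0]]
    # valid mask: outer rim & outside; exclude jar bodies/lids
    g=rays(c,.034)[o[1]:o[1]+sz[1],o[0]:o[0]+sz[0],:2]-ctr0; rho=np.hypot(g[...,0],g[...,1])
    ok=((rho>.11)&(rho<.19)).astype(np.uint8)
    for a in np.radians([44.2,134.2,-45.8,-135.8]):
        q=ctr0+.085*np.array([np.cos(a),np.sin(a)])
        P=[[*(q+.036*np.array([np.cos(t),np.sin(t)])),z] for t in np.linspace(0,6.3,30) for z in(.034,.125)]
        cv2.fillConvexPoly(ok,cv2.convexHull(np.round(proj(P)-o).astype(np.int32)),0)
    ok=ok>0
    def cover(polys):
        lab=np.zeros((sz[1]*S,sz[0]*S),np.uint8)
        for k,P in polys:
            uv=((proj(P)-o+.5)*S-.5); 
            if k in(1,3): uv=cv2.convexHull(uv.astype(np.float32))[:,0] if k!=3 else uv
            cv2.fillPoly(lab,[np.round(uv*16).astype(np.int32)],k,shift=4)
        return np.stack([cv2.resize((lab==k).astype(np.float32),tuple(map(int,sz)),interpolation=cv2.INTER_AREA) for k in range(5)],-1)
    t=np.linspace(0,2*np.pi,200)
    def model(v):
        x,y,th,a,rb,b,tip,blur=v
        pt=np.array([[.1,-a],[rb,-a],[rb,-b],[tip,0],[rb,b],[rb,a],[.1,a]]); cs,sn=np.cos(th),np.sin(th)
        pw=pt@np.array([[cs,sn],[-sn,cs]])+[x,y]; w=lambda z:np.c_[pw,np.full(7,z)]
        polys=[]
        for i in range(7):
            j=(i+1)%7; polys.append((2,np.array([w(0)[i],w(0)[j],w(.012)[j],w(.012)[i]])))
        polys.append((3,w(.012)))
        d=lambda z:np.c_[x+.125*np.cos(t),y+.125*np.sin(t),np.full(200,z)]
        polys+= [(1,np.r_[d(.021),d(.034)]),(4,d(.034))]
        C=cover(polys); return cv2.GaussianBlur(C,(0,0),max(blur,.2))
    def cost(v):
        C=model(v)[ok]; y=img[ok]; k,_,_,_=np.linalg.lstsq(C,y,rcond=None); e=C@k-y
        return np.minimum(e**2,3000).mean()
    best=None
    for th in(22,24.5):
        v0=np.array([*ctr0,np.radians(th),.010,.150,.018,.175,.5])
        sim=np.vstack([v0]+[v0+d for d in np.diag([.004,.004,.03,.003,.006,.005,.003,.3])])
        r=minimize(cost,v0,method="Nelder-Mead",options=dict(initial_simplex=sim,maxiter=700,xatol=1e-5,fatol=1e-3))
        print(n,r.fun,np.round(r.x[:2],4),"theta",np.degrees(r.x[2]).round(2),r.x[3:].round(4),flush=True)
for n in("top","scene"): run(n)
E
timeout 500 python3 fit.py
```

```text
top 46.623659601413735 [0.5591 0.0273] theta 22.93 [0.0108 0.1541 0.0202 0.1755 0.5356]
top 46.481171741686005 [0.5594 0.0271] theta 23.06 [0.0111 0.1546 0.0194 0.1758 0.5286]
scene 34.16572702563242 [0.5579 0.0298] theta 22.36 [0.0112 0.1516 0.0222 0.1742 0.6811]
scene 32.87558079185002 [0.5577 0.0297] theta 22.4 [0.0118 0.1518 0.0227 0.1763 0.6782]
```

The well-conditioned top fit gives the pointer at 23.0°, and the scene fit gives 22.4°. The L jar is now at about 22.4°, so I'll add about 0.6° and settle.

Call:
{"name": "jog_arm", "arguments": {
  "series": [
    [[0, 0.5, 0, 0, 0, -0.005, 40], [0, 0.4, 0, 0, 0, -0.005, 40], [0, 0, 0, 0, 0, 0, 40], [0, 0, 0, 0, 0, 0, 40], [0, 0, 0, 0, 0, 0, 40], [0, 0, 0, 0, 0, 0, 40], [0, 0, 0, 0, 0, 0, 40], [0, 0, 0, 0, 0, 0, 40], [0, 0, 0, 0, 0, 0, 40], [0, 0, 0, 0, 0, 0, 40]]
  ]
}}

```text
time_s: 8.55
eef_pos: [0.6394, 0.0596, 0.0923]
eef_rot: [0.001, -0.198, 0.98, -0.0]
wrist_force: [-2.7, -0.8, 5.6]
opening: 0.661
grasp_force: 65.1
```

```bash
python3 - <<'E'
from st import *
from m import *
from fine import ang
d={}
for n in("scene","top"):
    P=[]
    for _ in range(3): P.append([q[:2] for q in lids(cloud(ctrl.camera(n)),[.559,.0256])])
    P=np.mean(P,0); print(n,P.round(4).tolist())
    if n=="scene": print("corner",ang(P[0]-P[-1])-90, "sq-strip",ang(P[-1]-P[1])+45)
    else: print("corner",ang(P[0]-P[1])+45)
print("from tcp",ang(p[:2]-[.5601,.0264]))
E
```

```text
8.55 [0.63943297 0.0595853  0.09230961] yaw_y 112.8409385001795 z [ 1.38650708e-03 -1.32556441e-04 -9.99999030e-01] q [-0.09  0.47  1.53 -0.    1.14 -2.06] [-2.7 -0.8  5.6] [-0.1   0.43  0.02] 0.6607086201882209 65.09183406829834
scene [[0.5272, 0.1022], [0.4812, -0.0085], [0.6415, 0.0498], [0.5913, -0.0537]]
corner 22.339224861721533 sq-strip 22.694421536331483
top [[0.5924, -0.0512], [0.4815, -0.0054]]
corner 22.566169709300183
from tcp 22.69975156749529
```

Call:
{"name": "jog_arm", "arguments": {
  "series": [
    [[0, 0.6, 0, 0, 0, -0.007, 40], [0, 0, 0, 0, 0, 0, 40], [0, 0, 0, 0, 0, 0, 40], [0, 0, 0, 0, 0, 0, 40], [0, 0, 0, 0, 0, 0, 40], [0, 0, 0, 0, 0, 0, 40], [0, 0, 0, 0, 0, 0, 40], [0, 0, 0, 0, 0, 0, 40], [0, 0, 0, 0, 0, 0, 40], [0, 0, 0, 0, 0, 0, 40]]
  ]
}}

```text
time_s: 9.85
eef_pos: [0.6392, 0.0601, 0.0923]
eef_rot: [0.001, -0.201, 0.979, -0.0]
wrist_force: [-2.1, -0.5, 6.0]
opening: 0.659
grasp_force: 65.1
```

```bash
python3 - <<'E'
from st import *
print(ctrl.hand_in())
E
```

```text
9.85 [0.63922714 0.0601321  0.09231918] yaw_y 113.24380530370706 z [ 1.46760712e-03 -1.53826802e-04 -9.99998911e-01] q [-0.09  0.47  1.53 -0.    1.14 -2.07] [-2.1 -0.5  6. ] [-0.06  0.44  0.02] 0.6585779688698664 65.08747100830078
the job is handed in; nothing more can be done
None
```

I turned the corner-plate jar to the pointer and handed the job in with the gripper still holding its lid at about 65 N; by my measurements it lines up to within about 1°, as the two cameras put the pointer between 22.4° and 24.2° and the jar stands at about 23°.

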